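# Hook the slide feeder's return spring onto its anchor post

## Task

Take the spring puller from the tool rack, put its peg into the eye at the loose end of the slide feeder's return spring, stretch the spring and hook it over the headed anchor post, where it must stay under tension below the head. Keep the fingers off the spring. Then hang the puller upright in the rack's slot again.

Things in the scene. Friction and masses are not known exactly. Their poses are not given: they have to be found in the camera images.
- puller_mid (a point): Spring puller hanging upright: the tool with a square handle and a wide steel disc (not the round-handled driver or the T-key). Point: handle centre; z up. Handle 24 x 24 mm, 50 tall, flats along the rack's x and y; neck 12 mm thick; disc 34 mm across, its flat underside 49 mm below the point; under it a round peg 9 mm thick, 34 long, ending 83 mm below the point. 140 g.
- rack: Fixed tool rack; origin on the table under its centre, z up. Two level rails along its y, 220 mm long, tops 60 mm above the table, 74 mm over both, with an open slot 22 mm wide centred on x = 0. Three tools hang in it by discs or flanges at y = -65, 0, 65 mm in any order. The puller's handle centre hangs 109 mm above the table.
- pull_eye (a point): Centre of the pull eye at the spring's loose end; x along the spring to the hook. Fitting of 5 mm wire in the x-y plane: eye opening 31 (x) by 39 mm, crossbar at x = 18 mm, hook bay 45 by 39 mm, hook bar at x = 68. Tips up 15 deg at the start, above the post; hinges on a level pivot 65 mm above the table, 128 mm back. The puller's disc presses it level with 4 N (stop 3 deg lower); no side swing.
- anchor_post (a point): Centre of the top of the fixed headed post, 78 mm above the table; z up, x level along the spring away from its pivot, which is 218 mm back. Head 18 mm wide, 5 thick; neck 10 mm. Level, the fitting's wire centre is 13 mm below this point, under the head. Hooked, the hook bar bears on the +x side and the eye's centre is 60 mm short of the post. The short headless pin beside it is not used.
- spring (a joint): Stretch of the spring in m: 0 unhooked, about 0.031 hooked, at most 0.08. Pull 1 N at 0, plus 80 N per m: 4.6 N when held 15 mm beyond the hooked place.
Not all that is in view belongs to the job. Leave any purple look-alike of the part that bears puller_mid alone. Leave any turquoise look-alike of the rack alone.

How it is judged:
On the way:
1. the spring is stretched by the puller (value of joint spring above 0.015 m and contact force between puller and spring above 1 N), for 0.1 s.
At the end, for the whole second after the job is handed in: Hook bar on the far side of the headed post, below its head: stretch 24-37 mm, eye's centre 52-68 mm short of the post and 2-25 mm below its top. Puller hangs in the rack's slot: handle centre within 13 mm of its centre line, 103-115 mm above the table, upright within 10 degrees. All at rest (value of joint spring between 0.024 and 0.037 m and x of pull_eye in the frame of anchor_post between -0.068 and -0.052 m and z of pull_eye in the frame of anchor_post between -0.025 and -0.002 m and x of puller_mid in the frame of rack between -0.013 and 0.013 m and y of puller_mid in the frame of rack between -0.1 and 0.1 m and z of puller_mid in the frame of rack between 0.103 and 0.115 m and angle between puller_mid's own z axis and vertical below 0.17 rad and velocity of joint spring below 0.02 m/s and linear speed of puller below 0.02 m/s); the robot touches nothing.
It fails at once if the fingers touch the spring (contact force between the fingers and spring above 0.5 N).
It also fails if it takes over 50 s, if anything falls off the work surface, if the arm or the gripper's body presses on something with over 40 N, if the wrist force passes 120 N, or if a joint passes its speed limit or range.

## Robot

A 6-joint arm with a two-finger parallel gripper is mounted at the origin on the work surface. World frame = base frame: x ahead of the robot, y to its left, z up, the work surface at z = 0. Lengths are in m, angles in rad, forces in N, time in s.
With the tool pointing down it reaches from about 0.25 to 0.725 m from the base axis. Payload 4 kg.
Tool frame: the origin (TCP) lies on the centre line of the jaws, within the pads' length; the fingertips stand 14 mm ahead of it and the grasp point (between the pads) lies 5 mm behind it; z points along the fingers, x is the direction in which the jaws open and shut, and the axes are right-handed (so a half turn about z gives the same grasp; the last joint's range is limited). The gripper opens to 85 mm and grips with 20 to 120 N. Pads are 22 mm wide; open, the fingers measure 114 mm over their backs; the gripper's body (76 mm by 85 mm) begins 54 mm behind the grasp point. The pads swing forward as they close: fully open they stand 13 mm farther back than shut.
Start: joints at [1.259, 0.241, 0.005, 1.335, 0, 1.571], TCP at [0.153, 0.476, 0.245] pointing down, gripper open.
Joint ranges: [-2.72, 2.72], [-1.05, 1.87], [-1.09, 1.28], [-1.99, 2.15], [-1.42, 1.44], [-3.14, 3.14]. Speed limits (rad/s): [2.79, 2.79, 3.14, 3.14, 3.14, 3.14].

## Interface

Orientations are given as a unit quaternion [x, y, z, w].
In Python, from workcell import bot gives the robot as it stands.
- The arm moves only by the tool play_rows, never from a script. Its argument "motion" is a list of rows, each an object with "fingers": the closure, from -1 (fully open) to 1 (shut), so that 0 is half open; "translation": the shift along the tool's x, y, z in cm, a list of three; "roll": the turn about the tool's z in degrees. A call has 1 to 20 rows; each row is the pose to reach, as a shift and turn from the pose commanded when the call began, along the tool's axes at that moment; what a row does not reach only later rows make up. A row lasts 1/12 s, in which the tool goes at most 41.7 mm and 7.16 degrees, less where a joint would pass 70% of its speed; a pose out of reach is approached as far as the arm can. A call with a gripper value outside its range is refused whole. The fingers move at their own pace and stop on an object; the grip force is fixed at half the most. Time passes only in rows, so rows that repeat a pose let the fingers close. It gives the time, the measured TCP pose, the force and the opening at its end, in the units of the state.
- bot.get_obs(): the state, without advancing time (a new reading comes with each control period).
- bot.camera(name): name is "scene" or "top" or "wrist"; returns a dict with "pixels" (480x640x3 uint8, red, green, blue), "intrinsics" (3x3 intrinsics, pixels), "k1" (the pictures are not rectified: a ray, as slopes to the right and down, at radius r is drawn at 1 + k1 r^2 times it, then the intrinsics apply), "world_to_cam" (4x4, takes a point from world to camera coordinates). Camera axes: x right, y down, z forward; pixel columns grow to the right and rows downward; lengths in m; the calibration is good to about 2 mm. A picture is of the moment at which its call begins. There is no depth.
- bot.job_done(): hands the job in, once; it reports no verdict.
The state is a dict: "clock": time; "joint_pos": joint angles; "joint_vel": joint speeds; "tau": joint torques, N m; "eef_pos": TCP position; "tool_rot": TCP orientation; "ft_force": force on the tool from outside, world axes, zero at the start; "ft_torque": the same for the moment, N m; "grip_width": finger opening in m.
Only numpy, scipy, OpenCV 4.12 (cv2) and the standard library are available. Lean on these libraries where they do the work, as an engineer would, in place of code of your own. Each camera call takes 0.05 s, during which the arm holds its last target. There are 200 camera calls.

## Working session

There is one attempt and no reset: what is moved stays moved. The work goes in short steps, Python scripts to look and compute and a tool call to move; the robot and the scene stay as the last step left them, time stands still between calls to the robot, and variables do not carry over. Pictures are saved under pics/ and viewed, about 8 in all and at most 12, crops included, and the job is handed in when it is done.

Besides the shell and the picture viewer there is one more tool, called after "Request:" by a JSON object that holds its "method" and its "body", one argument or row to a line. play_rows: Moves the arm, as the interface text tells. Its arguments: {"type":"object","properties":{"motion":{"type":"array","items":{"type":"object","properties":{"fingers":{"type":"number"},"translation":{"type":"array","items":{"type":"number"}},"roll":{"type":"number"}}}}},"required":["motion"]}

```bash
ls; mkdir -p pics
cat > h.py <<'E'
import numpy as np, cv2
from workcell import bot
def snap(n,f):
    c=bot.camera(n); cv2.imwrite(f'pics/{f}.png',c['pixels'][:,:,::-1]); np.savez(f'pics/{f}.npz',K=c['intrinsics'],k1=c['k1'],T=c['world_to_cam'],p=c['pixels']); return c
def load(f): return np.load(f'pics/{f}.npz')
def ray(c,u,v):
    K=c['K'];k=float(c['k1']);T=c['T']
    d=cv2.undistortPoints(np.array([[[u,v]]],float),K,np.array([k,0,0,0.]),None).ravel()
    R=T[:3,:3]; return -R.T@T[:3,3], R.T@np.array([d[0],d[1],1])
def onz(c,u,v,z):
    o,d=ray(c,u,v); return o+d*(z-o[2])/d[2]
def two(c1,p1,c2,p2):
    o1,d1=ray(c1,*p1);o2,d2=ray(c2,*p2)
    s=np.linalg.lstsq(np.c_[d1,-d2],o2-o1,rcond=None)[0]
    a=o1+s[0]*d1;b=o2+s[1]*d2; return (a+b)/2,np.linalg.norm(a-b)
def proj(c,P):
    T=c['T'];q=T[:3,:3]@np.array(P)+T[:3,3];s=q[:2]/q[2];s=s*(1+float(c['k1'])*(s@s)); return c['K'][:2,:2]@s+c['K'][:2,2]
E
python3 - <<'E'
from h import *
for n in ['top','scene']:
    c=snap(n,n+'0'); print(n,c['k1'],np.round(c['intrinsics'],1).tolist(),np.round(c['world_to_cam'],3).tolist())
print(bot.get_obs())
E
```

```text
pics
top -0.11059318089203331 [[458.7, 0.0, 315.0], [0.0, 458.7, 242.2], [0.0, 0.0, 1.0]] [[-0.023, -1.0, 0.012, 0.043], [-0.983, 0.02, -0.182, 0.47], [0.182, -0.016, -0.983, 0.94], [0.0, 0.0, 0.0, 1.0]]
scene 0.006079677223764224 [[559.7, 0.0, 320.9], [0.0, 559.7, 242.6], [0.0, 0.0, 1.0]] [[-0.82, 0.573, -0.01, 0.351], [0.482, 0.68, -0.553, -0.176], [-0.31, -0.458, -0.833, 1.221], [0.0, 0.0, 0.0, 1.0]]
{'clock': 0.1, 'joint_pos': array([1.25899328e+00, 2.41349238e-01, 3.88687919e-03, 1.33519395e+00,
       1.24140836e-05, 1.57081854e+00]), 'joint_vel': array([ 3.46884977e-04, -3.67527834e-03,  3.66613971e-03, -8.18685512e-04,
       -6.27893710e-06,  4.00762408e-05]), 'tau': array([-1.36803137e-03, -3.73137939e+01,  2.53010577e+01,  1.08832918e-02,
       -1.00620246e-04, -7.12976004e-06]), 'eef_pos': array([0.15322354, 0.47539364, 0.24450681]), 'tool_rot': array([ 8.08330151e-01,  5.88728717e-01, -7.55383772e-04,  5.42513162e-04]), 'ft_force': array([0.04576117, 0.37016993, 0.4561853 ]), 'ft_torque': array([ 0.032741  ,  0.02811844, -0.02866608]), 'grip_width': 0.08559896387014898}
```

View pics/top0.png

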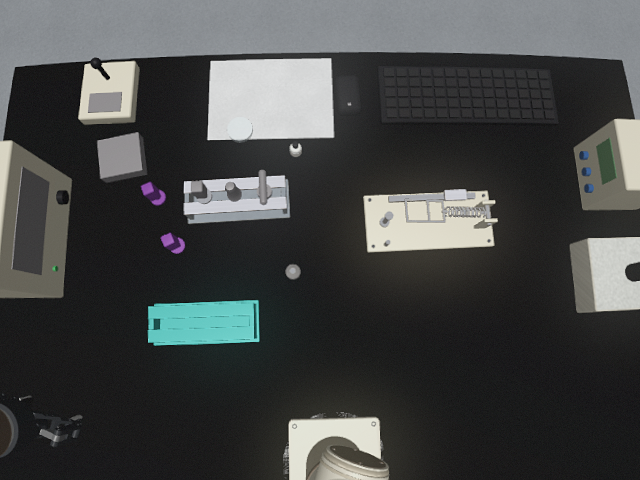

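View pics/scene0.png

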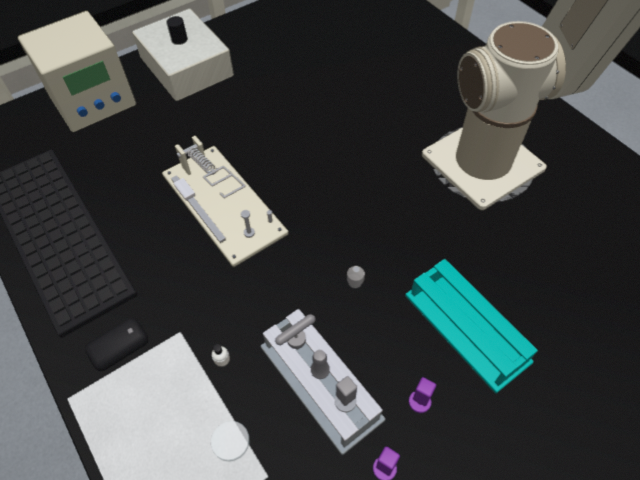

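The top view shows the real rack at about (237,200), with the square-handled puller at its left end, about (198,187). The spring board is at about (430,220), with the headed post at about (387,217). I'll enlarge both.

Run:
```python
import cv2,numpy as np
t=cv2.imread('pics/top0.png');s=cv2.imread('pics/scene0.png')
f=lambda im,x,y,w,h:cv2.resize(im[y:y+h,x:x+w],(400,300),interpolation=cv2.INTER_CUBIC)
cv2.imwrite('pics/crops.png',np.vstack([np.hstack([f(t,175,155,120,90),f(t,360,175,140,105)]),np.hstack([f(s,250,300,160,120),f(s,160,130,160,120)])]))
```

```text
(no output)
```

View pics/crops.png

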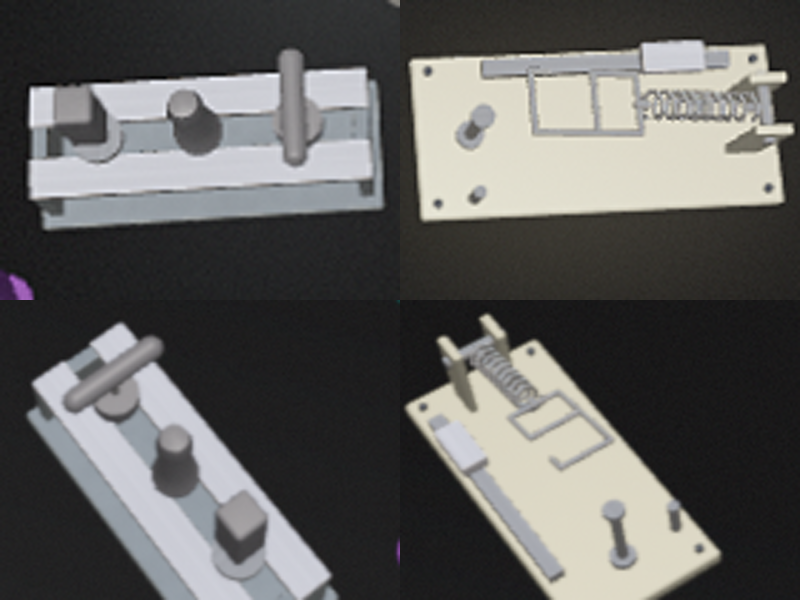

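Run:
```python
from h import *
t=load('top0');s=load('scene0')
A=lambda x,y:(175+x*.3,155+y*.3)
B=lambda x,y:(360+(x-400)*.35,175+y*.35)
C=lambda x,y:(250+x*.4,300+(y-300)*.4)
D=lambda x,y:(160+(x-400)*.4,130+(y-300)*.4)
def show(n,a,b):
    P,e=two(t,a,s,b);print(n,P.round(4),round(e,4));return P
h=show('handletop',A(74,105),C(241,510))
c=[onz(t,*A(*p),.06) for p in [(30,88),(366,68),(372,179),(30,197)]]
print('rack',np.mean(c,0).round(4),[x.round(4).tolist() for x in c])
for i,j in ((0,1),(3,2)):
    d=c[j]-c[i];print(np.linalg.norm(d),np.degrees(np.arctan2(d[1],d[0])))
p=show('post',B(484,114),D(614,509)); print(onz(t,*B(484,114),.078),onz(s,*D(614,509),.078))
# corner points of fitting: (eye back robot-side),(hook robot-side),(crossbar robot-side)
a=show('eyeback near',B(641,131),D(550,394)); 
b=show('hook near',B(536,132),D(610,439))
q=show('cross near',B(598,131),D(577,413))
q=show('eyeback far',B(637,73),D(511,415))
d=b-a;print(np.linalg.norm(d),np.degrees(np.arctan2(d[1],d[0])),np.degrees(np.arcsin(d[2]/np.linalg.norm(d))))
for n,z,al in(('plate far edge',.0,0),):
  e=[onz(t,*B(*x),.01) for x in((421,220),(783,204))];d=e[0]-e[1];print(n,e,np.degrees(np.arctan2(d[1],d[0])))
```

```text
handletop [0.5699 0.2667 0.1375] 0.0028
rack [0.5752 0.2032 0.06  ] [[0.608, 0.3145, 0.06], [0.6163, 0.0948, 0.06], [0.5417, 0.0916, 0.06], [0.5347, 0.3119, 0.06]]
0.2198755079964711 -87.83681137469468
0.22036632800879202 -88.17847998922582
post [ 0.517  -0.1222  0.0809] 0.0049
[ 0.51949937 -0.1245242   0.078     ] [ 0.51468895 -0.12207111  0.078     ]
eyeback near [ 0.5019 -0.237   0.0922] 0.0013
hook near [ 0.4956 -0.1527  0.1171] 0.002
cross near [ 0.4986 -0.2009  0.1028] 0.0024
eyeback far [ 0.5409 -0.2326  0.0997] 0.0054
0.08812135534172583 94.3040298785273 16.37804668406762
plate far edge [array([ 0.45256014, -0.08350838,  0.01      ]), array([ 0.45906219, -0.37293782,  0.01      ])] 91.28693775564871
```

Request:
{"method": "play_rows", "body": {
  "motion": [
    {"fingers": -1,"translation": [-3.5,23,0],"roll": 35},
    {"fingers": -1,"translation": [-3.5,23,0],"roll": 35},
    {"fingers": -1,"translation": [-3.5,23,0],"roll": 35},
    {"fingers": -1,"translation": [-3.5,23,0],"roll": 35},
    {"fingers": -1,"translation": [-3.5,23,0],"roll": 35},
    {"fingers": -1,"translation": [-7,46.4,0],"roll": 70},
    {"fingers": -1,"translation": [-7,46.4,0],"roll": 70},
    {"fingers": -1,"translation": [-7,46.4,0],"roll": 70},
    {"fingers": -1,"translation": [-7,46.4,0],"roll": 70},
    {"fingers": -1,"translation": [-7,46.4,0],"roll": 70},
    {"fingers": -1,"translation": [-7,46.4,0],"roll": 70},
    {"fingers": -1,"translation": [-7,46.4,0],"roll": 70},
    {"fingers": -1,"translation": [-7,46.4,0],"roll": 70},
    {"fingers": -1,"translation": [-7,46.4,0],"roll": 70}
  ]
}}

```text
clock: 1.27
eef_pos: [0.5733, 0.2664, 0.2441]
tool_rot: [1.0, 0.018, -0.001, 0.0]
ft_force: [-0.1, 1.1, -0.3]
grip_width: 0.0855
```

Run:
```python
from h import *
from scipy.spatial.transform import Rotation as R
snap('wrist','w1');o=bot.get_obs();print(o['eef_pos'],R.from_quat(o['tool_rot']).as_matrix().round(3),o['joint_pos'].round(2),o['grip_width'],o['clock'])
w=load('w1');print(-w['T'][:3,:3].T@w['T'][:3,3])
```

```text
[0.57257202 0.26716699 0.24462537] [[ 0.999  0.038 -0.002]
 [ 0.038 -0.999 -0.   ]
 [-0.002  0.    -1.   ]] [0.44 0.51 0.41 1.46 0.   1.97] 0.08533633509275186 1.3167
[0.571925   0.34689898 0.37300051]
```

View pics/w1.png

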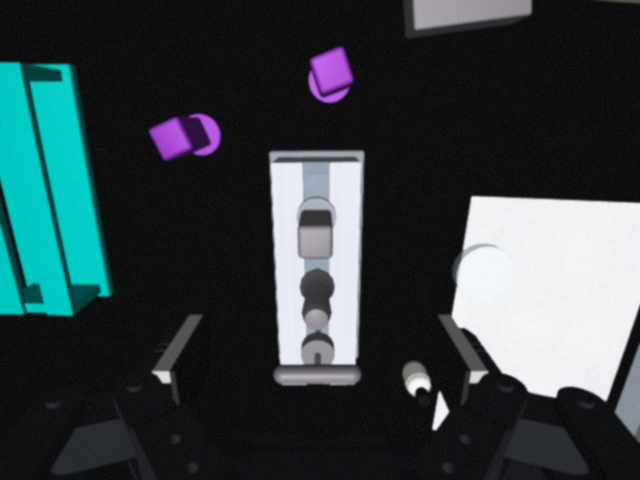

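Run:
```python
from h import *
w=load('w1')
for n,p,z in(('top',(316,246),.134),('tl',(299,235),.134),('br',(333,258),.134),('slot top',(316,178),.06),('slot mid',(317.3,275),.06),('rackL',(271,163),.06),('rackR',(364,163),.06),('disc',(316,214),.064),('discL',(298,215),.064),('discR',(335,215),.064)): print(n,onz(w,*p,z).round(4))
g=cv2.cvtColor(w['p'],cv2.COLOR_RGB2GRAY).astype(int)
print(g[246,290:342].tolist());print(g[205:265,316].tolist())
```

```text
top [0.5718 0.265  0.134 ]
tl [0.5602 0.2723 0.134 ]
br [0.5836 0.2568 0.134 ]
slot top [0.5697 0.2993 0.06  ]
slot mid [0.5738 0.2119 0.06  ]
rackL [0.5324 0.3102 0.06  ]
rackR [0.6087 0.313  0.06  ]
disc [0.5708 0.2695 0.064 ]
discL [0.5556 0.2681 0.064 ]
discR [0.5869 0.2692 0.064 ]
[234, 234, 235, 234, 236, 233, 223, 184, 144, 130, 143, 156, 165, 168, 165, 168, 170, 166, 166, 167, 164, 164, 167, 164, 163, 166, 161, 163, 164, 160, 162, 158, 160, 160, 158, 159, 157, 156, 151, 142, 129, 117, 147, 203, 229, 231, 232, 232, 233, 234, 235, 235]
[176, 177, 176, 166, 132, 91, 57, 55, 55, 50, 55, 55, 56, 53, 53, 55, 54, 52, 55, 63, 75, 102, 120, 137, 154, 167, 169, 169, 171, 171, 171, 168, 170, 169, 165, 167, 169, 165, 166, 164, 163, 161, 163, 162, 162, 159, 159, 156, 157, 157, 152, 144, 132, 127, 144, 162, 161, 160, 162, 162]
```

The wrist view shows the puller's top face centred at about (316,243), which puts it at (0.572, 0.267). That is directly under the TCP, so I'll descend and grip.

Request:
{"method": "play_rows", "body": {
  "motion": [
    {"fingers": -1,"translation": [0,0,4],"roll": 0},
    {"fingers": -1,"translation": [0,0,7.5],"roll": 0},
    {"fingers": -1,"translation": [0,0,10.5],"roll": 0},
    {"fingers": -1,"translation": [0,0,13],"roll": 0},
    {"fingers": -1,"translation": [0,0,13.7],"roll": 0},
    {"fingers": -1,"translation": [0,0,13.7],"roll": 0},
    {"fingers": 1,"translation": [0,0,13.7],"roll": 0},
    {"fingers": 1,"translation": [0,0,13.7],"roll": 0},
    {"fingers": 1,"translation": [0,0,13.7],"roll": 0},
    {"fingers": 1,"translation": [0,0,13.7],"roll": 0},
    {"fingers": 1,"translation": [0,0,13.7],"roll": 0},
    {"fingers": 1,"translation": [0,0,13.7],"roll": 0},
    {"fingers": 1,"translation": [0,0,13.7],"roll": 0},
    {"fingers": 1,"translation": [0,0,13.7],"roll": 0},
    {"fingers": 1,"translation": [0,0,13.7],"roll": 0},
    {"fingers": 1,"translation": [0,0,13.7],"roll": 0}
  ]
}}

```text
clock: 2.65
eef_pos: [0.574, 0.2671, 0.1092]
tool_rot: [1.0, 0.019, 0.001, -0.0]
ft_force: [-1.5, -0.0, 6.2]
grip_width: 0.0233
```

Request:
{"method": "play_rows", "body": {
  "motion": [
    {"fingers": 1,"translation": [0,0,-2],"roll": 0},
    {"fingers": 1,"translation": [0,0,-5],"roll": 0},
    {"fingers": 1,"translation": [0,0,-9],"roll": 0},
    {"fingers": 1,"translation": [0,0,-13.5],"roll": 0},
    {"fingers": 1,"translation": [0,0,-13.5],"roll": 0},
    {"fingers": 1,"translation": [-0.5,3,-13.5],"roll": 0},
    {"fingers": 1,"translation": [-1,7,-13.5],"roll": 0},
    {"fingers": 1,"translation": [-1.6,11,-13.5],"roll": 0},
    {"fingers": 1,"translation": [-2.2,15,-13.5],"roll": 0},
    {"fingers": 1,"translation": [-2.8,19,-13.5],"roll": 0},
    {"fingers": 1,"translation": [-3.4,23,-13.5],"roll": 0},
    {"fingers": 1,"translation": [-4.0,27,-13.5],"roll": 0},
    {"fingers": 1,"translation": [-4.6,31,-13.5],"roll": 0},
    {"fingers": 1,"translation": [-5.2,35,-13.5],"roll": 0},
    {"fingers": 1,"translation": [-5.8,39,-13.5],"roll": 0},
    {"fingers": 1,"translation": [-6.4,43,-13.5],"roll": 0},
    {"fingers": 1,"translation": [-7,46,-13.5],"roll": 0},
    {"fingers": 1,"translation": [-7.1,47.8,-13.5],"roll": 0},
    {"fingers": 1,"translation": [-7.1,47.8,-13.5],"roll": 0},
    {"fingers": 1,"translation": [-7.1,47.8,-13.5],"roll": 0}
  ]
}}

```text
clock: 4.32
eef_pos: [0.5198, -0.2144, 0.2423]
tool_rot: [1.0, 0.017, -0.001, -0.0]
ft_force: [-0.5, 0.6, -0.9]
grip_width: 0.0232
```

Run:
```python
from h import *
from scipy.spatial.transform import Rotation as R
snap('wrist','w2');snap('scene','s2');o=bot.get_obs();print(o['eef_pos'],R.from_quat(o['tool_rot']).as_matrix().round(3),o['joint_pos'].round(2),o['grip_width'],o['clock'])
a=cv2.imread('pics/w2.png');b=cv2.imread('pics/s2.png')
cv2.imwrite('pics/c2.png',np.hstack([cv2.resize(a[60:460,160:480],(400,500)),cv2.resize(b[60:260,120:280],(400,500))]))
w=load('w2');print(w['T'].round(3))
```

```text
[ 0.5201919  -0.2126881   0.24270193] [[ 0.999  0.038 -0.001]
 [ 0.038 -0.999  0.001]
 [-0.001 -0.001 -1.   ]] [-0.39  0.37  0.17  1.38  0.    1.14] 0.02333378230064551 4.4167
[[ 0.999  0.035 -0.002 -0.513]
 [ 0.034 -0.949  0.315 -0.261]
 [ 0.009 -0.314 -0.949  0.305]
 [ 0.     0.     0.     1.   ]]
```

View pics/c2.png

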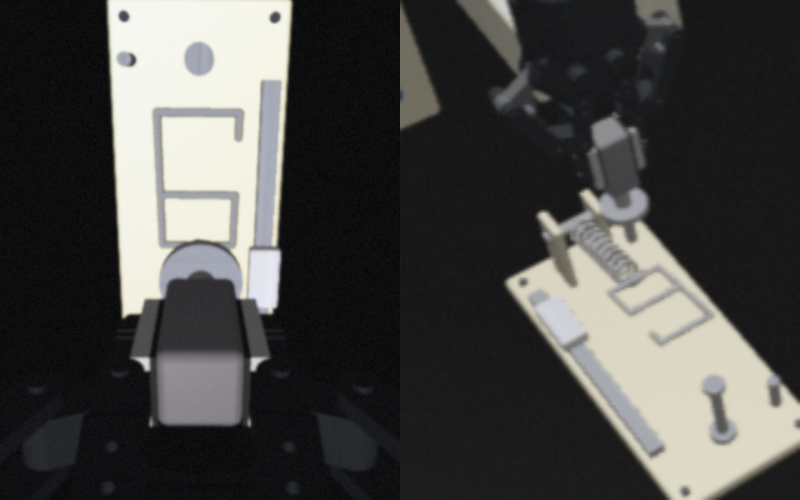

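Run:
```python
from h import *
w=load('w2');E=lambda x,y:(160+x*.8,60+y*.8)
for n,p,z in(('post',(198.5,59),.078),('hookL',(158,113),.1157),('hookR',(240,113),.1157),('crossL',(161,195),.1028),('crossR',(237,195),.1028),('backL',(162.5,242),.0935),('backR',(233,242),.0935),('discL',(160,280),.194),('discR',(242,280),.194),('handleL',(157,420),.267),('handleR',(244,420),.267)):print(n,onz(w,*E(*p),z).round(4))
```

```text
post [ 0.517  -0.1262  0.078 ]
hookL [ 0.4966 -0.155   0.1157]
hookR [ 0.5401 -0.1535  0.1157]
crossL [ 0.4976 -0.2031  0.1028]
crossR [ 0.5423 -0.2015  0.1028]
backL [ 0.4981 -0.2359  0.0935]
backR [ 0.5424 -0.2343  0.0935]
discL [ 0.5046 -0.2158  0.194 ]
discR [ 0.5384 -0.2146  0.194 ]
handleL [ 0.5098 -0.2238  0.267 ]
handleR [ 0.5334 -0.223   0.267 ]
```

The wrist picture shows the eye's crossbar at crop (199,195), its back bar at (198,242), and the post at (198,59). The puller is centred laterally to within about 2 mm. I'll shift back 3 mm and lower the peg into the eye.

Request:
{"method": "play_rows", "body": {
  "motion": [
    {"fingers": 1,"translation": [0,0.3,0],"roll": 0},
    {"fingers": 1,"translation": [-0.1,0.3,2],"roll": 0},
    {"fingers": 1,"translation": [-0.1,0.3,4],"roll": 0},
    {"fingers": 1,"translation": [-0.1,0.3,6],"roll": 0},
    {"fingers": 1,"translation": [-0.1,0.3,7.5],"roll": 0},
    {"fingers": 1,"translation": [-0.1,0.3,8.2],"roll": 0},
    {"fingers": 1,"translation": [-0.1,0.3,8.2],"roll": 0},
    {"fingers": 1,"translation": [-0.1,0.3,8.2],"roll": 0}
  ]
}}

```text
clock: 5.08
eef_pos: [0.5198, -0.2158, 0.1616]
tool_rot: [1.0, 0.019, -0.0, 0.0]
ft_force: [-0.5, -0.0, -0.2]
grip_width: 0.0236
```

Run:
```python
from h import *
snap('wrist','w3');snap('scene','s3');o=bot.get_obs();print(o['eef_pos'],o['ft_force'],o['grip_width'],o['clock'])
a=cv2.imread('pics/w3.png');b=cv2.imread('pics/s3.png')
cv2.imwrite('pics/c3.png',np.hstack([cv2.resize(a[0:400,160:480],(400,500)),cv2.resize(b[90:250,140:268],(400,500))]))
```

```text
[ 0.52048938 -0.21643565  0.16267956] [ 0.3445416   0.57571878 -0.70669499] 0.023156616548641467 5.1833
```

View pics/c3.png

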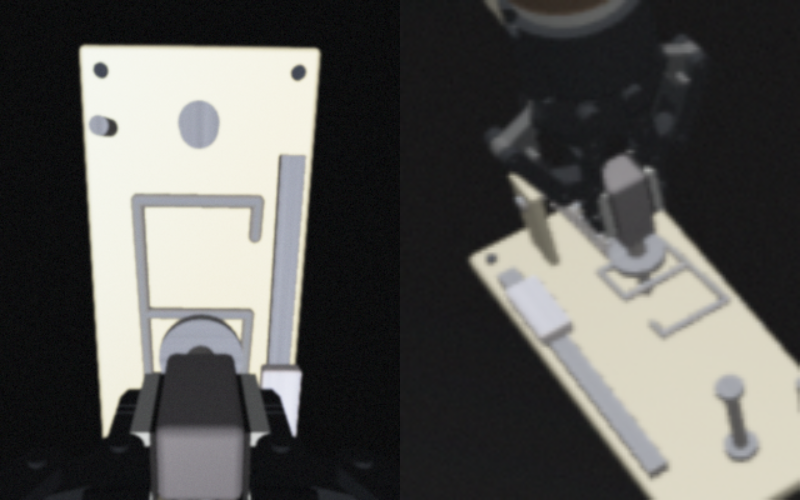

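The peg is inside the eye: the disc is behind the crossbar, with the crossbar at left crop (200,313), and the scene crop shows the peg through the opening. Next I'll pull.

Request:
{"method": "play_rows", "body": {
  "motion": [
    {"fingers": 1,"translation": [0,-0.7,0],"roll": 0},
    {"fingers": 1,"translation": [0,-1.4,0],"roll": 0},
    {"fingers": 1,"translation": [0,-2.1,0],"roll": 0},
    {"fingers": 1,"translation": [0,-2.8,0],"roll": 0},
    {"fingers": 1,"translation": [0,-3.5,0],"roll": 0},
    {"fingers": 1,"translation": [0,-4.2,0],"roll": 0},
    {"fingers": 1,"translation": [0,-4.9,0],"roll": 0},
    {"fingers": 1,"translation": [0,-5.5,0],"roll": 0},
    {"fingers": 1,"translation": [0,-5.8,0],"roll": 0},
    {"fingers": 1,"translation": [0,-5.8,0],"roll": 0},
    {"fingers": 1,"translation": [0,-5.8,0],"roll": 0}
  ]
}}

```text
clock: 6.1
eef_pos: [0.5176, -0.1586, 0.1614]
tool_rot: [1.0, 0.019, 0.0, 0.0]
ft_force: [2.0, -5.1, -0.5]
grip_width: 0.0235
```

Run:
```python
from h import *
snap('wrist','w4');snap('scene','s4');o=bot.get_obs();print(o['eef_pos'],o['ft_force'],o['grip_width'],o['clock'])
a=cv2.imread('pics/w4.png');b=cv2.imread('pics/s4.png')
cv2.imwrite('pics/c4.png',np.hstack([cv2.resize(a[0:400,160:480],(400,500)),cv2.resize(b[90:250,140:268],(400,500))]))
```

```text
[ 0.51755231 -0.15887423  0.16135235] [ 0.79124963 -5.79388997 -0.04145102] 0.023159430154389135 6.2
```

View pics/c4.png

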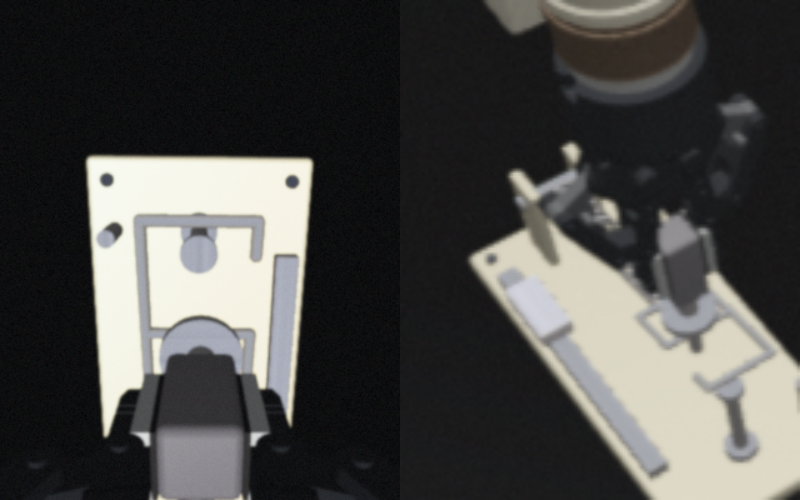

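Run:
```python
from h import *
w=load('w4');E=lambda x,y:(160+x*.8,y*.8)
for n,p,z in(('post',(198.5,253.5),.078),('hookL',(140,221),.12),('hookR',(260,221),.12),('crossL',(150,333),.11),('crossR',(250,333),.11)):print(n,onz(w,*E(*p),z).round(4))
w=load('w3')
print(onz(w,*E(198.5,125),.078))
```

```text
post [ 0.517  -0.1246  0.078 ]
hookL [ 0.4952 -0.1043  0.12  ]
hookR [ 0.5385 -0.1026  0.12  ]
crossL [ 0.498  -0.1518  0.11  ]
crossR [ 0.5393 -0.1502  0.11  ]
[ 0.51703544 -0.12625281  0.078     ]
```

The hook bar is about 22 mm beyond the post centre and high above it. Now I'll press down.

Request:
{"method": "play_rows", "body": {
  "motion": [
    {"fingers": 1,"translation": [0,0,0.8],"roll": 0},
    {"fingers": 1,"translation": [0,0,1.6],"roll": 0},
    {"fingers": 1,"translation": [0,0,2.4],"roll": 0},
    {"fingers": 1,"translation": [0,0,3.2],"roll": 0},
    {"fingers": 1,"translation": [0,0,4.0],"roll": 0},
    {"fingers": 1,"translation": [0,0,4.5],"roll": 0},
    {"fingers": 1,"translation": [0,0,4.7],"roll": 0},
    {"fingers": 1,"translation": [0,0,4.7],"roll": 0},
    {"fingers": 1,"translation": [0,0,4.7],"roll": 0}
  ]
}}

```text
clock: 6.95
eef_pos: [0.5174, -0.1585, 0.1144]
tool_rot: [1.0, 0.019, -0.0, -0.0]
ft_force: [0.1, -5.0, 2.4]
grip_width: 0.0236
```

Run:
```python
from h import *
snap('wrist','w5');snap('scene','s5');o=bot.get_obs();print(o['eef_pos'],o['ft_force'],o['grip_width'],o['clock'])
a=cv2.imread('pics/w5.png');b=cv2.imread('pics/s5.png')
cv2.imwrite('pics/c5.png',np.hstack([cv2.resize(a[0:400,160:480],(400,500)),cv2.resize(b[90:250,140:268],(400,500))]))
```

```text
[ 0.51738704 -0.1584748   0.11467718] [ 0.67181678 -4.43153068  2.19458652] 0.023334863258589824 7.05
```

View pics/c5.png

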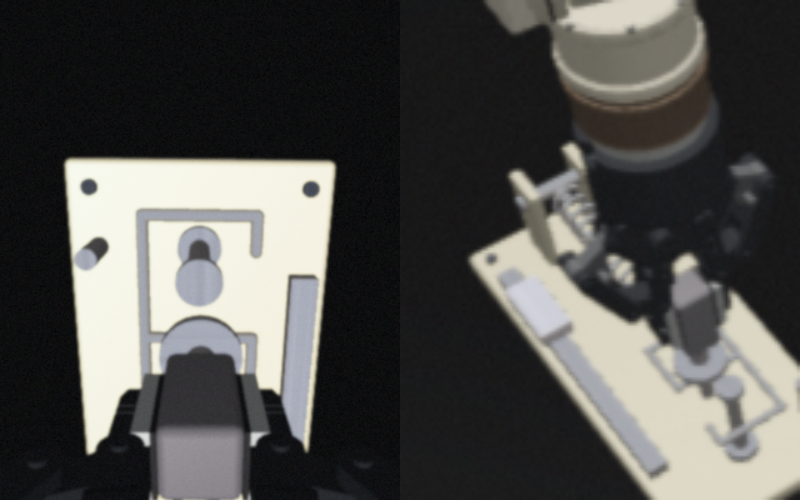

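The fitting lies around the post, with the hook bar at crop (200,216) beyond the head at (199,283). I'll press 2 mm more and then ease back so the bar seats under the head.

Request:
{"method": "play_rows", "body": {
  "motion": [
    {"fingers": 1,"translation": [0,0,0.2],"roll": 0},
    {"fingers": 1,"translation": [0,0.4,0.2],"roll": 0},
    {"fingers": 1,"translation": [0,0.8,0.2],"roll": 0},
    {"fingers": 1,"translation": [0,1.2,0.2],"roll": 0},
    {"fingers": 1,"translation": [0,1.5,0.2],"roll": 0},
    {"fingers": 1,"translation": [0,1.8,0.2],"roll": 0},
    {"fingers": 1,"translation": [0,2.1,0.2],"roll": 0},
    {"fingers": 1,"translation": [0,2.3,0.2],"roll": 0},
    {"fingers": 1,"translation": [0,2.3,0.2],"roll": 0},
    {"fingers": 1,"translation": [0,2.3,0.2],"roll": 0}
  ]
}}

```text
clock: 7.88
eef_pos: [0.5181, -0.1808, 0.1123]
tool_rot: [1.0, 0.019, -0.0, -0.001]
ft_force: [0.1, 3.1, 3.4]
grip_width: 0.0233
```

Run:
```python
from h import *
snap('wrist','w6');snap('scene','s6');o=bot.get_obs();print(o['eef_pos'],o['ft_force'],o['grip_width'],o['clock'])
a=cv2.imread('pics/w6.png');b=cv2.imread('pics/s6.png')
cv2.imwrite('pics/c6.png',np.hstack([cv2.resize(a[0:400,160:480],(400,500)),cv2.resize(b[90:250,140:268],(400,500))]))
```

```text
[ 0.51811539 -0.18085832  0.11224882] [-0.06199477  2.61721211  3.7999724 ] 0.02316728788900705 7.9833
```

View pics/c6.png

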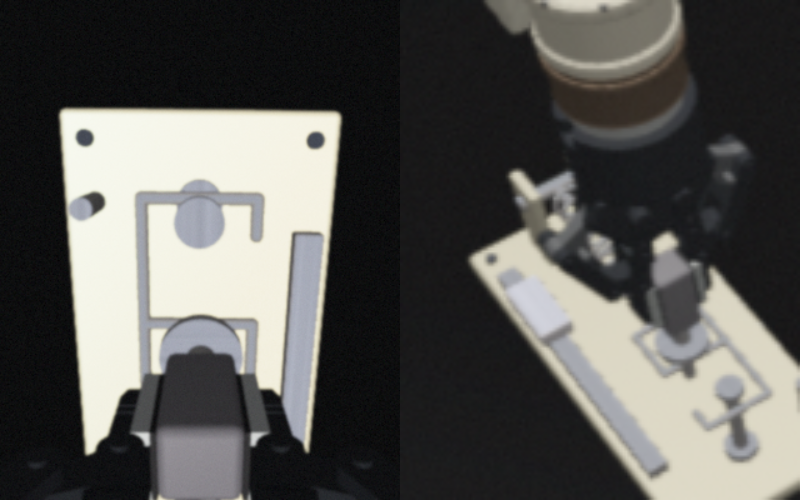

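The bar at left crop (200,198) is seated behind the head and appears partly covered by it. Time to lift out straight up.

Request:
{"method": "play_rows", "body": {
  "motion": [
    {"fingers": 1,"translation": [0,0,-0.4],"roll": 0},
    {"fingers": 1,"translation": [0,0,-0.8],"roll": 0},
    {"fingers": 1,"translation": [0,0,-1.4],"roll": 0},
    {"fingers": 1,"translation": [0,0,-2.2],"roll": 0},
    {"fingers": 1,"translation": [0,0,-3],"roll": 0},
    {"fingers": 1,"translation": [0,0,-4],"roll": 0},
    {"fingers": 1,"translation": [0,0,-6],"roll": 0},
    {"fingers": 1,"translation": [0,0,-9],"roll": 0},
    {"fingers": 1,"translation": [0,0,-13],"roll": 0},
    {"fingers": 1,"translation": [0,0,-13],"roll": 0},
    {"fingers": 1,"translation": [0,0,-13],"roll": 0}
  ]
}}

```text
clock: 8.9
eef_pos: [0.5201, -0.1822, 0.2463]
tool_rot: [1.0, 0.019, 0.004, 0.001]
ft_force: [-0.0, 0.6, -1.6]
grip_width: 0.0234
```

Run:
```python
from h import *
snap('wrist','w7');snap('scene','s7');o=bot.get_obs();print(o['eef_pos'],o['tool_rot'],o['ft_force'],o['grip_width'],o['clock'])
a=cv2.imread('pics/w7.png');b=cv2.imread('pics/s7.png')
cv2.imwrite('pics/c7.png',np.hstack([cv2.resize(a[60:460,160:480],(400,500)),cv2.resize(b[90:250,140:268],(400,500))]))
```

```text
[ 0.51792664 -0.18141836  0.24235061] [ 9.99827070e-01  1.85964474e-02 -1.99455136e-05  4.59365640e-05] [ 0.89219023  0.53240988 -1.45688536] 0.02316606976963347 9.0
```

View pics/c7.png

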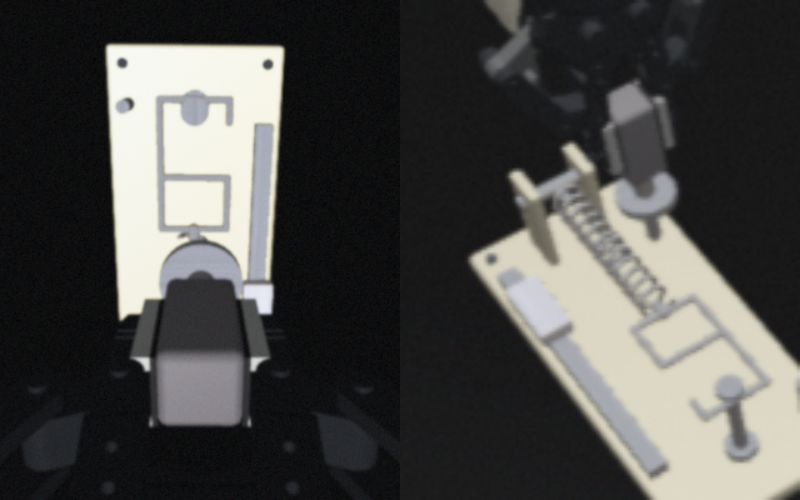

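The spring is hooked: the bar is under the post head, the spring is stretched and the peg is free. The handle has not shifted in the grip. I'll carry it back to the rack.

Request:
{"method": "play_rows", "body": {
  "motion": [
    {"fingers": 1,"translation": [0.5,-3,0],"roll": 0},
    {"fingers": 1,"translation": [1.1,-7,0],"roll": 0},
    {"fingers": 1,"translation": [1.8,-11,0],"roll": 0},
    {"fingers": 1,"translation": [2.4,-15,0],"roll": 0},
    {"fingers": 1,"translation": [3.1,-19,0],"roll": 0},
    {"fingers": 1,"translation": [3.7,-23,0],"roll": 0},
    {"fingers": 1,"translation": [4.4,-27,0],"roll": 0},
    {"fingers": 1,"translation": [5,-31,0],"roll": 0},
    {"fingers": 1,"translation": [5.7,-35,0],"roll": 0},
    {"fingers": 1,"translation": [6.3,-39,0],"roll": 0},
    {"fingers": 1,"translation": [6.9,-42.5,0],"roll": 0},
    {"fingers": 1,"translation": [7.2,-44.6,0],"roll": 0},
    {"fingers": 1,"translation": [7.2,-44.6,0],"roll": 0},
    {"fingers": 1,"translation": [7.2,-44.6,0],"roll": 0},
    {"fingers": 1,"translation": [7.2,-44.6,0],"roll": 0}
  ]
}}

```text
clock: 10.25
eef_pos: [0.5727, 0.2661, 0.2406]
tool_rot: [1.0, 0.019, -0.002, 0.001]
ft_force: [0.1, -0.9, -1.3]
grip_width: 0.023
```

Run:
```python
from h import *
snap('wrist','w8');o=bot.get_obs();print(o['eef_pos'],o['tool_rot'],o['ft_force'],o['grip_width'],o['clock'])
cv2.imwrite('pics/c8.png',cv2.resize(cv2.imread('pics/w8.png')[100:460,200:440],(480,600)[:1]+(600,)))
```

```text
[0.57302477 0.26562233 0.24120672] [ 9.99835574e-01  1.80835992e-02 -1.12834018e-03  7.31951643e-04] [-0.15035399  0.34251901 -0.39155546] 0.02339771782085182 10.3
```

View pics/c8.png

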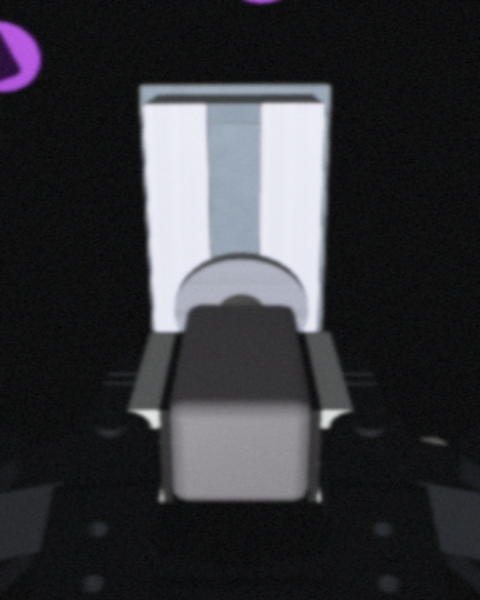

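The slot (crop x about 235) lines up with the puller at the pose it was taken from, so I'll lower it.

Request:
{"method": "play_rows", "body": {
  "motion": [
    {"fingers": 1,"translation": [0,0,3],"roll": 0},
    {"fingers": 1,"translation": [0,0,6],"roll": 0},
    {"fingers": 1,"translation": [0,0,8.5],"roll": 0},
    {"fingers": 1,"translation": [0,0,10.5],"roll": 0},
    {"fingers": 1,"translation": [0,0,12],"roll": 0},
    {"fingers": 1,"translation": [0,0,12.8],"roll": 0},
    {"fingers": 1,"translation": [0,0,13.1],"roll": 0},
    {"fingers": 1,"translation": [0,0,13.1],"roll": 0},
    {"fingers": 1,"translation": [0,0,13.1],"roll": 0}
  ]
}}

```text
clock: 11.05
eef_pos: [0.5743, 0.2666, 0.1125]
tool_rot: [1.0, 0.018, 0.001, -0.0]
ft_force: [0.3, 0.7, -0.7]
grip_width: 0.0234
```

Request:
{"method": "play_rows", "body": {
  "motion": [
    {"fingers": 1,"translation": [0,0,0.15],"roll": 0},
    {"fingers": 1,"translation": [0,0,0.3],"roll": 0},
    {"fingers": 1,"translation": [0,0,0.3],"roll": 0}
  ]
}}

```text
clock: 11.3
eef_pos: [0.5742, 0.2672, 0.1093]
tool_rot: [1.0, 0.019, 0.001, -0.0]
ft_force: [0.1, -0.7, 0.6]
grip_width: 0.0235
```

Request:
{"method": "play_rows", "body": {
  "motion": [
    {"fingers": 0.3,"translation": [0,0,0.3],"roll": 0},
    {"fingers": -0.3,"translation": [0,0,0.3],"roll": 0},
    {"fingers": -1,"translation": [0,0,0.3],"roll": 0},
    {"fingers": -1,"translation": [0,0,0.3],"roll": 0},
    {"fingers": -1,"translation": [0,0,0.3],"roll": 0},
    {"fingers": -1,"translation": [0,0,0.3],"roll": 0},
    {"fingers": -1,"translation": [0,0,0.3],"roll": 0},
    {"fingers": -1,"translation": [0,0,0.3],"roll": 0},
    {"fingers": -1,"translation": [0,0,-3],"roll": 0},
    {"fingers": -1,"translation": [0,0,-7],"roll": 0},
    {"fingers": -1,"translation": [0,0,-11],"roll": 0},
    {"fingers": -1,"translation": [0,0,-13.2],"roll": 0},
    {"fingers": -1,"translation": [0,0,-13.2],"roll": 0},
    {"fingers": -1,"translation": [0,0,-13.2],"roll": 0}
  ]
}}

```text
clock: 12.47
eef_pos: [0.5745, 0.2674, 0.2425]
tool_rot: [1.0, 0.019, 0.002, -0.001]
ft_force: [0.0, -0.2, -0.3]
grip_width: 0.0854
```

Run:
```python
from h import *
snap('wrist','w9');snap('top','t9');snap('scene','s9');o=bot.get_obs();print(o['eef_pos'],o['ft_force'],o['grip_width'],o['clock'])
a=cv2.imread('pics/w9.png');b=cv2.imread('pics/s9.png')
cv2.imwrite('pics/c9.png',np.hstack([cv2.resize(a[130:390,216:424],(400,500)),cv2.resize(b[130:330,150:310],(400,500))]))
```

```text
[0.57265103 0.26650401 0.23827885] [-0.00534884 -0.53591276 -0.66971057] 0.08521538842722427 12.6167
```

View pics/c9.png

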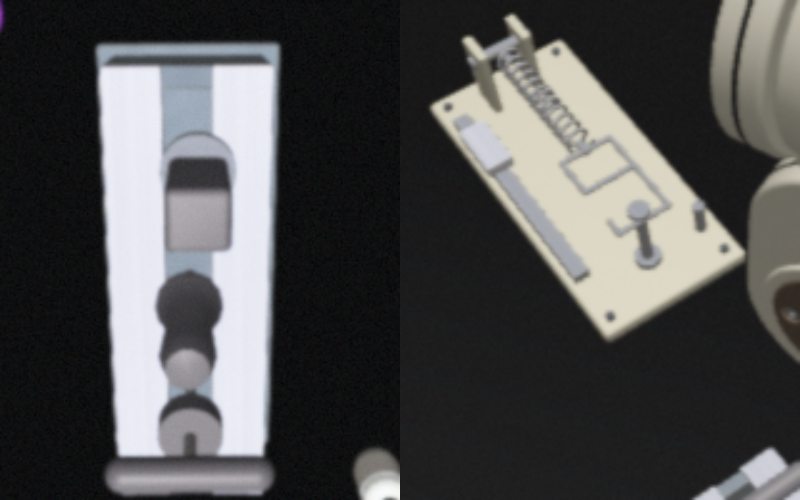

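The puller hangs upright in the slot, with its disc at crop x about 199 against the slot at 188, and the hook sits under the post head. I'll put numbers on both and hand in.

Run:
```python
from h import *
w=load('w9');F=lambda x,y:(216+x*.52,130+y*.52)
for n,p,z in(('handle',(198.5,216),.134),('discL',(162,160),.064),('discR',(237,160),.064),('slotL',(163,130),.06),('slotR',(213,130),.06)):print(n,onz(w,*F(*p),z).round(4))
s=load('s9');G=lambda x,y:(150+(x-400)*.4,130+y*.4)
c=[onz(s,*G(*p),.067) for p in((561,163),(607,139),(633,167),(588,192))];print('eye',np.mean(c,0).round(4),'post',onz(s,*G(639,209),.078).round(4))
```

```text
handle [0.5758 0.2694 0.134 ]
discL [0.5599 0.2715 0.064 ]
discR [0.5927 0.2727 0.064 ]
slotL [0.5599 0.284  0.06  ]
slotR [0.5818 0.2848 0.06  ]
eye [ 0.5164 -0.1853  0.067 ] post [ 0.5147 -0.1221  0.078 ]
```

```bash
python3 -c "
from workcell import bot
print(bot.get_obs()['clock']);print(bot.job_done())"
```

```text
12.6167
the job is handed in; nothing more can be done
None
```

The spring is hooked over the headed post and the puller hangs back in its rack slot. I handed the job in at 12.6 s, and no verdict was reported.

- **Hooking:** I took the square-handled puller, put its peg in the eye and pulled the spring about 45–50 mm. I then pressed the fitting level, eased the hook bar back under the post's head and lifted the peg out.
- **Spring, last check:** The pictures showed the bar under the head and the eye's centre about 63 mm short of the post (limit 52–68). That figure comes from hand-picked points in one view, so it could be a few mm out.
- **Puller, last check:** It hangs upright, about 4–5 mm to one side of the slot's centre line, where it hung centred before (limit 13 mm). I took its height from the pose at release, about 109 mm, and did not measure it separately.
- **Robot:** The gripper was open and clear of everything, and the wrist force read near zero.
- **Disagreements:** None beyond about 2–5 mm between camera views. I viewed 11 pictures.

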